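# Stand up a toppled sample bottle and clamp it in the bench vise

### The job

The square sample bottle has toppled over: stand it upright on the flat grey mat and let go of it there, then take it again and stand it upright on the bed of the small bench vise, between its open jaws, and let go. Then turn the vise's crank clockwise until the jaw presses the bottle firmly against the fixed jaw, without crushing it, and let go of the crank. Leave the two round bottles, the wipes jar and the small carton where they are.

Things in the scene. Friction and masses are not known exactly. Their poses are not given: they have to be found in the camera images.
- sample: Square milky-white bottle, 0.2-0.4 kg, at first lying on a flat side, cap roughly to the robot's right. Body 60 x 60, 95 long, then a neck and a round white cap, 34 diameter, from 103 to 125 from the base. Origin: centre of the square base face (30 above the bench when lying). x: along the bottle from base to cap (up when it stands); y, z: normal to its flat sides.
- mat: Flat grey plastic mat, 120 x 120 x 4 thick, fixed to the bench. Origin: centre of its underside.
- vise: Grey bench vise fixed to the bench; base plate 110 (x) by 270 (y), 15 thick; the part between the jaws is the bed. y: clamping direction, from crank end to fixed jaw; z up. Origin on the bench under the centre of a clamped bottle. Fixed jaw: flat steel face at y = +30, 100 wide, top 75 above the bench. Gearbox 80 x 80, 80 tall, at y = -155, carries the crank on top.
- vise_slot (a point): Point on the top of the vise's bed (15 above the bench), 30 in front of the fixed jaw's face: where the base of a clamped bottle ends up. Axes as the vise's.
- vise_jaw: Moving jaw plate, steel, 90 wide, 54 tall, top 73 above the bench; origin: centre of its pressing face, which faces the vise's +y; 82 to 95 from the fixed jaw at the start. The crank drives it to +y, 36 per turn (5.73 per rad). It sits on springs (8 N per mm, 13 of travel): once it touches, cranking on adds 46 N per rad.
- vise_axis (a point): Point on the vertical axis of the crank, 115 above the bench, at the height of the middle of the knob.
- knob_grip (a point): Middle of the upper part of the crank's black knob, 128 above the bench: an upright cylinder, 24 diameter, from 99 to 147 above the bench, 50 from the crank's axis, spinning freely on the crank's arm. The point goes round with the crank.
- vise_crank (a joint): Crank angle, rad; grows clockwise seen from above, closing the jaw; 0 = jaw gap 100; starts at 0.8 to 3.2; jaw meets a squared bottle near 7. Turning takes 3 N at the knob; each 10 N of squeeze adds 1.15 N. Friction keeps it where it is left, holding up to 26 N of squeeze (it eases back to that on letting go). Under 12 N is too loose, over 100 N crushes the bottle.
- bottle_a: Round milky-white sample bottle, 52 diameter, 115 tall, standing, not part of the job; origin at the centre of its underside.
- bottle_b: Round milky-white sample bottle, 52 diameter, 115 tall, standing, not part of the job; origin at the centre of its underside.
- wipes: White round wipes jar, 96 diameter, 130 tall, standing, not part of the job; origin at the centre of its underside.
- carton: Small cardboard carton, 70 x 110 x 50 tall, not part of the job; origin at the centre of its underside.
There are look-alikes about, which are no part of the job. Leave any blue or red look-alike of the sample alone.

How it is judged (in metres and radians):
On the way, in this order (a step that is already met when the one before it is completed fails the run):
1. the bottle stands upright on the mat, let go (angle between sample's own x axis and vertical below 0.12 rad and horizontal distance between sample and mat below 0.045 m and z of sample in the frame of mat below 0.01 m and contact force between the fingers and sample below 0.2 N and linear speed of sample below 0.02 m/s), for 0.2 s.
2. the bottle stands upright on the bed of the vise between the jaws, let go (angle between sample's own x axis and vertical below 0.12 rad and x of sample in the frame of vise_slot between -0.035 and 0.035 m and y of sample in the frame of vise_slot between -0.07 and 0.01 m and z of sample in the frame of vise_slot between -0.005 and 0.006 m and contact force between the fingers and sample below 0.2 N and linear speed of sample below 0.02 m/s), for 0.2 s.
At the end, for the whole second after the job is handed in: The bottle stands upright (within 0.12 rad) on the vise's bed, its base within 6 mm of the bed's height, within 35 mm of the middle of the jaws' width and within 7 mm of the clamped place against the fixed jaw; the moving jaw presses on it with more than 12 N; bottle and crank are at rest (angle between sample's own x axis and vertical below 0.12 rad and x of sample in the frame of vise_slot between -0.035 and 0.035 m and y of sample in the frame of vise_slot between -0.007 and 0.007 m and z of sample in the frame of vise_slot between -0.005 and 0.006 m and linear speed of sample below 0.02 m/s and contact force between vise_jaw and sample above 12 N and velocity of joint vise_crank below 0.05 rad/s); the robot touches nothing.
It fails at once if the moving jaw crushes the bottle (more than 100 N) (contact force between vise_jaw and sample above 100 N).
It fails at once if a round bottle, the wipes jar or the carton is pushed more than 30 mm or knocked over (distance of any of bottle_a, bottle_b, wipes, carton from where it was at the start of the episode above 0.03 m or angle between any of bottle_a, bottle_b, wipes, carton's own z axis and vertical above 0.5 rad).
It also fails if it takes over 72 s, if anything falls off the work surface, if the arm or the gripper's body presses on something with over 40 N, if the wrist force passes 120 N, or if a joint passes its speed limit or range.

### The arm

A 6-joint arm with a two-finger parallel gripper is mounted at the origin on the work surface. World frame = base frame: x ahead of the robot, y to its left, z up, the work surface at z = 0. Lengths are in m, angles in degrees, forces in N, time in s.
With the tool pointing down it reaches from about 0.3 to 0.75 m from the base axis. Payload 8.5 kg.
Tool frame: the origin (TCP) lies midway between the tips of the shut fingers; the grasp point (between the pads) lies grasp_offset behind it (grasp_offset is the distance from the TCP to the grasp point, in m); z points along the fingers, y is the line along which they close (so a half turn about z gives the same grasp; the last joint's range is limited). The gripper opens to 85 mm and grips with 20 to 120 N. Pads are 22 mm wide; open, the fingers measure 114 mm over their backs; the gripper's body (76 mm by 85 mm) begins 54 mm behind the grasp point. The pads swing forward as they close: fully open they stand 13 mm farther back than shut.
Start: joints at [-85.273, 21.807, 74.336, -0, 83.858, -12.336], TCP at [0.161, -0.526, 0.231] pointing down, gripper open.
Joint ranges: [-178.18, 178.18], [-50.72, 133.34], [12.68, 142.11], [-81.47, 261.47], [9.98, 163.14], [-165.26, 165.26]. Speed limits (degrees/s): [136.94, 136.94, 180, 180, 180, 180].

### API

Orientations are given as a 3x3 rotation matrix whose columns are the frame's x, y, z axes.
In Python, from rig import observe, get_image, camera_params, close_job, grasp_offset gives the robot as it stands.
- The arm moves only by the shell command python3 -m handwheel 'ROWS' [OPENING] [FORCE]. ROWS is JSON, a list of rows, each a list of 2 entries, a list of its own where there are three numbers: the shift along the tool's x, y, z as a fraction of full scale, then the turn, a rotation vector about the tool's x, y, z as a fraction of full scale. In form: [[[dx, dy, dz], [ax, ay, az]], ...]. A call has 1 to 10 rows; each row is the pose to reach, as a shift and turn from the pose commanded when the call began, along the tool's axes at that moment, turning the shorter way round; what a row does not reach only later rows make up. Full scale, the value 1, is 0.5 m for a shift and pi rad for a turn. A row lasts 1/10 s, in which the tool goes at most 50 mm and 8.59 degrees, less where a joint would pass 70% of its speed; a pose out of reach is approached as far as the arm can. A call with a number of a shift or a turn outside -1 to 1 is refused whole. A call with a gripper value outside its range is refused whole. OPENING is the opening, from 0 (shut) to 1 (fully open), set as the call begins (- or left out, the last holds). The fingers move at their own pace and stop on an object; FORCE is the grip in N (left out, the last holds). Time passes only in rows, so rows that repeat a pose let the fingers close. It gives the time, the measured TCP pose, the force, the opening and the grip force at its end, in the units of the state.
- observe(): the state, without advancing time (a new reading comes with each control period).
- get_image(name): name is "scene" or "top" or "wrist"; returns (picture, depth): 420x560x3 uint8, red, green, blue; 420x560 float32, m along the optical axis (not along the pixel's ray), 0 where there is no reading.
- camera_params(name): a dict with "K" (3x3 intrinsics, pixels), "R" (3x3) and "t" (3): a world point X has camera coordinates R X + t. Camera axes: x right, y down, z forward; pixel columns grow to the right and rows downward; lengths in m; the calibration is good to about 2 mm. A picture is of the moment at which its call begins: read the wrist's pose just before it. camera_params takes no time and is no camera call; for the wrist camera it gives the pose at the moment of the call.
- close_job(): hands the job in; it is judged then, once.
The state is a dict: "time_s": time; "q": joint angles; "qvel": joint speeds; "joint_efforts": joint torques, N m; "position": TCP position; "tool_rot": TCP orientation; "ft_force": force on the tool from outside, world axes, zero at the start; "wrist_torque": the same for the moment, N m; "grip_width": finger opening in m; "gripper_force": force on a finger pad.
Only numpy, scipy, OpenCV 4.12 (cv2) and the standard library are available. Lean on these libraries where they do the work, as an engineer would, in place of code of your own. Each camera call takes 0.05 s, during which the arm holds its last target. There are 200 camera calls.

## Working session

There is one attempt and no reset: what is moved stays moved. The work goes in short steps, Python scripts to look and compute and a shell command to move; the robot and the scene stay as the last step left them, time stands still between calls to the robot, and variables do not carry over. Pictures are saved under pics/ and viewed, at most 10 in all, crops included, and the job is handed in when it is done.

```bash
mkdir -p pics; ls; python3 - <<'E'
from rig import *
import cv2,numpy as np
print(observe(), grasp_offset)
for n in("scene","top"):
    im,d=get_image(n); cv2.imwrite(f"pics/{n}0.png",im[:,:,::-1]); np.savez(f"pics/{n}0.npz",im=im,d=d,**camera_params(n))
    print(n,camera_params(n))
E
```

```text
pics
{'time_s': 0.0, 'q': array([-8.52722947e+01,  2.18416177e+01,  7.43859029e+01, -1.07599071e-03,
        8.38556424e+01, -1.23348114e+01]), 'qvel': array([ 0.01973401, -0.02162326,  0.0203803 , -0.04750871,  0.05817444,
       -0.02666039]), 'joint_efforts': array([-5.91489024e-04, -4.48475003e+01, -2.31280607e+01, -2.25799768e-04,
        4.73146429e-03,  7.43715276e-06]), 'position': array([ 0.16135577, -0.5254958 ,  0.23069912]), 'tool_rot': array([[ 9.55984600e-01,  2.93416811e-01, -1.38238704e-04],
       [ 2.93416699e-01, -9.55983553e-01,  1.44498981e-03],
       [ 2.91830374e-04, -1.42194955e-03, -9.99998946e-01]]), 'ft_force': array([-0.26766593,  0.16697773, -0.7840735 ]), 'wrist_torque': array([-0.02361602, -0.00017034, -0.02612717]), 'gripper_force': 0.0, 'grip_width': 0.08546759936098869} 0.0187
scene {'K': array([[449.19217402,   0.        , 275.95777276],
       [  0.        , 449.19217402, 204.20077111],
       [  0.        ,   0.        ,   1.        ]]), 'R': array([[ 0.77583005,  0.6307344 , -0.01618175],
       [ 0.38993467, -0.49948337, -0.77360669],
       [-0.49602286,  0.59387749, -0.63345942]]), 't': array([-0.44238695, -0.10747717,  1.45128968])}
top {'K': array([[525.9194911 ,   0.        , 290.39346504],
       [  0.        , 525.9194911 , 213.50532343],
       [  0.        ,   0.        ,   1.        ]]), 'R': array([[-0.02567779, -0.99966289, -0.00384096],
       [-0.99750897,  0.0258746 , -0.06562291],
       [ 0.06570017,  0.00214634, -0.9978371 ]]), 't': array([0.05609847, 0.53781063, 1.59246363])}
```

View pics/top0.png

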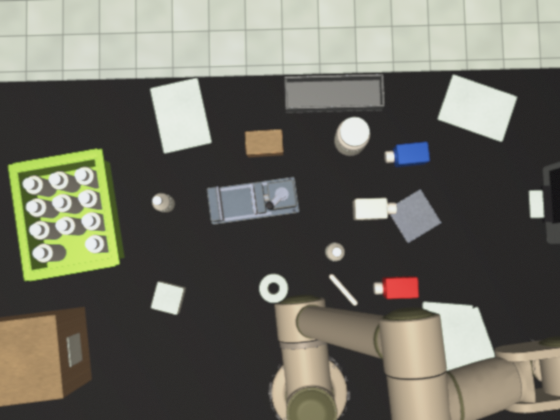

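View pics/scene0.png

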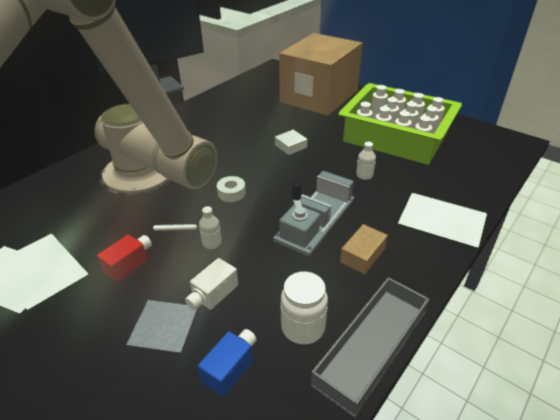

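The top view shows the sample at about (371,209) with its cap to the right at (391,209), the mat at (415,215), and the vise at (253,200) with its knob at (268,205). The round bottles are at (335,252) and (163,202), the jar at (352,135) and the carton at (264,142).

```bash
cat > h.py <<'E'
import numpy as np,cv2
def cloud(f):
    z=np.load(f); d=z['d']; v,u=np.indices(d.shape); K=z['K']
    P=np.stack([(u-K[0,2])/K[0,0]*d,(v-K[1,2])/K[1,1]*d,d],-1)
    return (P-z['t'])@z['R'], z['im'].astype(int), d
def rect(W,m,s=""):
    p=W[m]; 
    if len(p)<5: print(s,"few",len(p)); return
    r=cv2.minAreaRect((p[:,:2]*1000).astype(np.float32)); print(s,len(p),np.round(r[0],1),np.round(r[1],1),round(r[2],1),"z med/max",np.round(np.median(p[:,2])*1000,1),np.round(p[:,2].max()*1000,1))
    return r
E
python3 - <<'E'
from h import *
for f in("top","scene"):
    W,im,d=cloud(f"pics/{f}0.npz"); ok=d>0; X,Y,Z=W[...,0],W[...,1],W[...,2]
    print(f); 
    def b(x0,x1,y0,y1,z0,z1,c=True): return ok&c&(X>x0)&(X<x1)&(Y>y0)&(Y<y1)&(Z>z0)&(Z<z1)
    br=im.sum(-1)
    if f=="top":
        for n,(u,v) in dict(sample=(371,209),cap=(391,209),mat=(415,215),vise=(253,200),ba=(335,252),bb=(163,202),wipes=(352,132),carton=(264,142),knob=(268,205)).items(): print(n,np.round(W[v,u]*1000),im[v,u])
        v=W[200,253]; s=W[209,371]; S=(s[0],s[1])
        np.save("pics/s.npy",s); np.save("pics/v.npy",v); np.save("pics/m.npy",W[215,415])
    s=np.load("pics/s.npy");v=np.load("pics/v.npy");m=np.load("pics/m.npy")
    rect(W,b(s[0]-.07,s[0]+.07,s[1]-.12,s[1]+.08,.05,.075),"sample top")
    rect(W,b(s[0]-.07,s[0]+.07,s[1]-.12,s[1]+.08,.012,.075),"sample all")
    rect(W,b(m[0]-.1,m[0]+.1,m[1]-.1,m[1]+.1,-.004,.011,(br>170)),"mat")
    for z0,z1 in((.008,.022),(.066,.071),(.071,.0745),(.0745,.078),(.078,.09),(.09,.11),(.115,.16)):
        rect(W,b(v[0]-.1,v[0]+.1,v[1]-.2,v[1]+.2,z0,z1),f"vise {z0}")
W,im,d=cloud("pics/top0.npz")
print(camera:=0)
K=np.load("pics/top0.npz"); print("cam",-K['R'].T@K['t'])
big=cv2.resize(im[170:260,190:450].astype(np.uint8)[:,:,::-1],None,fx=3,fy=3,interpolation=cv2.INTER_CUBIC); cv2.imwrite("pics/crop.png",big)
E
```

```text
top
sample [ 543. -198.   63.] [236 239 232]
cap [ 543. -261.   43.] [236 237 234]
mat [ 526. -342.    2.] [146 149 157]
vise [579. 152.  69.] [177 182 197]
ba [419. -83. 111.] [236 239 241]
bb [577. 413.  95.] [169 161 146]
wipes [ 761. -140.  136.] [236 239 236]
carton [755. 116.  52.] [172 143 103]
knob [556. 104. 147.] [67 63 64]
sample top 644 [ 546.1 -206.5] [ 60.3 112.5] 0.6 z med/max 59.2 70.2
sample all 789 [ 543.7 -225.4] [153.2  66.2] 85.3 z med/max 58.1 70.2
mat 1560 [ 533.8 -320.7] [164.4 151.1] 29.5 z med/max 3.0 11.0
vise 0.008 1464 [578.5 155.7] [392.5 191.8] 88.6 z med/max 14.5 21.8
vise 0.066 184 [583.3 156.5] [ 99.3 255.4] 6.5 z med/max 69.5 71.0
vise 0.071 327 [581.6 154.9] [ 96.8 257.5] 5.8 z med/max 72.8 74.5
vise 0.0745 343 [581.5 154.5] [ 98.7 255.3] 5.6 z med/max 76.3 78.0
vise 0.078 408 [583.9 154.4] [ 89.7 255.6] 7.8 z med/max 80.5 89.7
vise 0.09 136 [584.1  73.5] [27.6 94.4] 57.4 z med/max 98.5 109.0
vise 0.115 60 [556.8 100.2] [20.1 22.2] 88.7 z med/max 145.5 152.7
scene
sample top 908 [ 548.1 -202.1] [61.5 98.5] 1.2 z med/max 58.5 63.8
sample all 1585 [ 548.8 -215.8] [ 62.2 126. ] 1.2 z med/max 56.0 63.8
mat 3854 [ 518.7 -331.5] [186.2 178.1] 0.1 z med/max 2.0 9.2
vise 0.008 980 [585.7 154.8] [111.  273.5] 6.2 z med/max 13.9 22.0
vise 0.066 239 [580.5 153.6] [100.1 262.1] 4.2 z med/max 69.2 71.0
vise 0.071 433 [583.9 153.2] [ 99.2 260.1] 6.1 z med/max 72.7 74.5
vise 0.0745 254 [589.3 150.6] [ 87.4 255.4] 6.1 z med/max 76.6 78.0
vise 0.078 323 [596.4  64.2] [77.1 74.6] 8.0 z med/max 79.8 89.7
vise 0.09 167 [583.6  76.3] [26.2 61.6] 43.9 z med/max 98.4 109.7
vise 0.115 120 [559.8  97.4] [21.  21.9] 34.2 z med/max 137.2 148.2
0
cam [0.43328627 0.03874594 1.62452746]
```

View pics/crop.png

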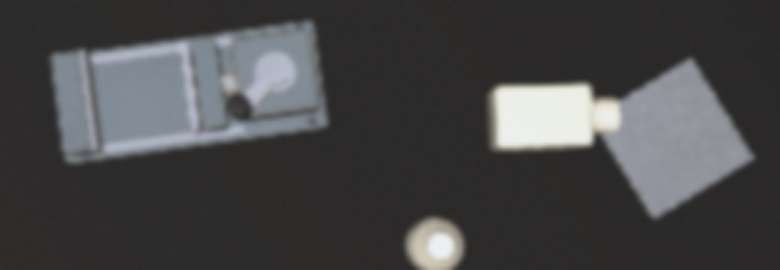

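The crop shows the sample lying along world −y with its cap right, about 1–2° of yaw. The mat centre is at crop (673,138) and the vise is yawed about 6°, with the knob at crop (238,105) and the fixed jaw on the left.

```bash
cat >> h.py <<'E'
from scipy.spatial.transform import Rotation as Ro
def toolR(yaw,tilt=0):
    """yaw of tool x about world z (tool down), then tilt about tool y, deg (+: z axis leans to tool +x)"""
    y=np.radians(yaw); x=np.array([np.cos(y),np.sin(y),0]); z=np.array([0,0,-1.]); 
    R=np.stack([x,np.cross(z,x),z],1)
    return R@Ro.from_euler('y',tilt,degrees=True).as_matrix()
def rel(G,R,off=None):
    from rig import observe,grasp_offset
    o=observe(); off=grasp_offset if off is None else off
    T=np.array(G)+R[:,2]*off; R0=o['tool_rot']
    return np.round(R0.T@(T-o['position'])/.5,4).tolist(), np.round(Ro.from_matrix(R0.T@R).as_rotvec()/np.pi,4).tolist()
E
python3 - <<'E'
from h import *
from rig import camera_params,observe
c=camera_params("wrist"); o=observe(); C=-c['R'].T@c['t']; print("wristcam in tool",o['tool_rot'].T@(C-o['position']))
R=toolR(91.2,0); print(R.round(2)); print("above",rel([.547,-.2,.17],R)); 
R=toolR(91.2,30); print("z",R[:,2],"tilt above",rel([.547,-.2,.14],R))
R2=toolR(91.2,-60); print("z",R2[:,2])
th=np.radians(6); xd=np.array([np.cos(th),np.sin(th)]);yd=np.array([-np.sin(th),np.cos(th)])
for f in("top","scene"):
    W,im,d=cloud(f"pics/{f}0.npz"); X,Y,Z=W[...,0],W[...,1],W[...,2]
    k=(d>0)&(abs(X-.557)<.03)&(abs(Y-.099)<.03)&(Z>.141)
    print(f,"knob",np.median(W[k],0),k.sum())
    a=(W[...,:2]-[.58,.2145])@xd; y=(W[...,:2]-[.58,.2145])@yd
    j=(d>0)&(abs(a)<.035)&(y>-.22)&(y<.12)
    for lo in np.arange(-.1,.09,.004):
        m=j&(y>=lo)&(y<lo+.004); print(int(lo*1000),int(np.median(Z[m])*1000) if m.any() else None,end='; ')
    m=(d>0)&(abs(y)<.12)&(abs(a)<.09)&(Z>.068)&(Z<.08)&(y>.015); print("\nfixed jaw a range",np.percentile(a[m],[2,98]), "y",np.percentile(y[m],[2,50,98])); rect(W,m)
E
```

```text
wristcam in tool [ 8.37854228e-02  4.90953274e-06 -1.41683425e-01]
[[-0.02  1.    0.  ]
 [ 1.    0.02  0.  ]
 [ 0.    0.   -1.  ]]
above ([0.9283, -0.3959, 0.1598], [-0.0003, -0.0003, -0.4119])
z [-0.01047121  0.49989034 -0.8660254 ] tilt above ([0.9334, -0.4138, 0.2148], [0.1074, 0.1422, -0.4019])
z [ 0.01813667 -0.86583547 -0.5       ]
top knob [0.55635767 0.10125811 0.14624783] 52
-100 18; -96 57; -92 73; -88 73; -83 71; -79 72; -75 73; -71 73; -67 66; -63 72; -59 70; -55 15; -51 14; -47 12; -43 14; -39 15; -35 15; -31 15; -27 12; -23 13; -19 14; -15 14; -11 14; -7 13; -3 13; 0 14; 4 13; 8 13; 12 15; 16 13; 20 15; 24 15; 28 15; 32 14; 36 56; 40 72; 44 75; 48 73; 52 74; 56 74; 60 75; 64 74; 68 71; 72 None; 76 3; 80 -1; 84 -1; 88 0; 
fixed jaw a range [-0.05128655  0.04422051] y [0.03674356 0.05273194 0.06901157]
 339 [570.8 266.5] [99.3 33.9] 6.5 z med/max 73.7 80.0
scene knob [0.55972689 0.09678494 0.14544923] 49
-100 67; -96 66; -92 72; -88 72; -83 72; -79 72; -75 72; -71 71; -67 71; -63 71; -59 70; -55 None; -51 None; -47 None; -43 None; -39 14; -35 13; -31 14; -27 12; -23 14; -19 12; -15 13; -11 13; -7 14; -3 12; 0 13; 4 13; 8 12; 12 13; 16 13; 20 13; 24 13; 28 14; 32 42; 36 43; 40 72; 44 73; 48 73; 52 73; 56 73; 60 73; 64 72; 68 71; 72 None; 76 None; 80 None; 84 None; 88 None; 
fixed jaw a range [-0.0509404   0.04597627] y [0.03248076 0.04763417 0.06832996]
 285 [572.5 263.6] [99.6 41.3] 3.1 z med/max 72.6 76.9
```

```bash
python3 - <<'E'
from h import *
print(rel([.547,-.2,.15],toolR(91.2,38)))
E
```

```text
([0.9346, -0.418, 0.1919], [0.136, 0.1801, -0.3959])
```

```bash
python3 -m handwheel '[[[0.9346,-0.418,0.1919],[0.136,0.1801,-0.3959]],[[0.9346,-0.418,0.1919],[0.136,0.1801,-0.3959]],[[0.9346,-0.418,0.1919],[0.136,0.1801,-0.3959]],[[0.9346,-0.418,0.1919],[0.136,0.1801,-0.3959]],[[0.9346,-0.418,0.1919],[0.136,0.1801,-0.3959]],[[0.9346,-0.418,0.1919],[0.136,0.1801,-0.3959]],[[0.9346,-0.418,0.1919],[0.136,0.1801,-0.3959]],[[0.9346,-0.418,0.1919],[0.136,0.1801,-0.3959]],[[0.9346,-0.418,0.1919],[0.136,0.1801,-0.3959]],[[0.9346,-0.418,0.1919],[0.136,0.1801,-0.3959]]]' 1; python3 - <<'E'
from h import *
from rig import *
print(observe()['q'].round(1)); print(rel([.547,-.2,.15],toolR(91.2,38))); print(rel([.547,-.2,.04],toolR(91.2,38)))
E
```

```text
time_s: 1.1
position: [0.5326, -0.2011, 0.1381]
tool_rot: [[-0.02, 1.0, -0.015], [0.787, 0.025, 0.617], [0.617, 0.001, -0.787]]
ft_force: [0.4, -1.4, 0.1]
grip_width: 0.0853
gripper_force: 0.0
[-44.3  38.6  69.9  25.9  99.7 -47.9]
([0.0158, 0.0289, 0.0196], [-0.0006, -0.0005, 0.0012])
([-0.1199, 0.0287, 0.1927], [-0.0006, -0.0005, 0.0012])
```

```bash
python3 -m handwheel '[[[0.0158,0.0289,0.0196],[0,0,0]],[[0.0158,0.0289,0.0196],[0,0,0]],[[0.0158,0.0289,0.0196],[0,0,0]],[[0.0158,0.0289,0.0196],[0,0,0]]]'; python3 - <<'E'
from h import *
from rig import *
c=camera_params("wrist"); im,d=get_image("wrist"); np.savez("pics/w1.npz",im=im,d=d,**c); cv2.imwrite("pics/w1.png",im[:,:,::-1])
W,im,d=cloud("pics/w1.npz"); X,Y,Z=np.moveaxis(W,-1,0)
for z0,z1 in((.05,.07),(.02,.07)): 
    m=(d>0)&(abs(X-.547)<.07)&(Y<-.1)&(Y>-.3)&(Z>z0)&(Z<z1); rect(W,m,"s")
print(rel([.547,-.2,.15],toolR(91.2,38))); print(rel([.547,-.2,.04],toolR(91.2,38)))
E
```

```text
time_s: 1.5
position: [0.5448, -0.191, 0.1368]
tool_rot: [[-0.015, 1.0, -0.011], [0.789, 0.019, 0.614], [0.614, 0.0, -0.789]]
ft_force: [-0.4, -0.1, 0.0]
grip_width: 0.0853
gripper_force: 0.0
s 15340 [ 549.  -199.8] [60.2 99.3] 0.4 z med/max 59.0 61.9
s 15788 [ 549. -202.] [ 60.2 103.8] 0.4 z med/max 58.9 61.9
([0.002, 0.0039, 0.0056], [0.0005, 0.0007, -0.0005])
([-0.1331, 0.0038, 0.1792], [0.0005, 0.0007, -0.0005])
```

View pics/w1.png

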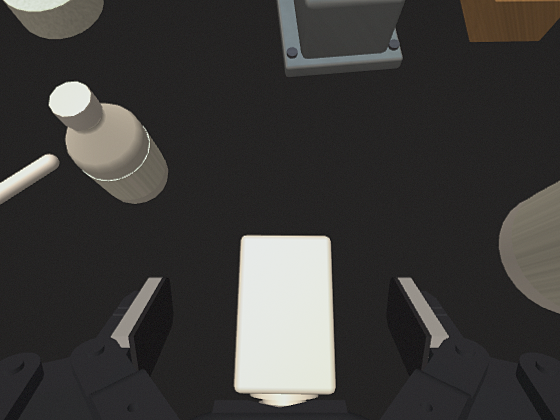

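The wrist view shows the sample (240–335, 235–395) centred between the open fingers, with the cap under the gripper body.

```bash
python3 -m handwheel '[[[-0.03,0.0078,0.05],[0,0,0]],[[-0.065,0.0078,0.095],[0,0,0]],[[-0.1,0.0078,0.135],[0,0,0]],[[-0.12,0.0078,0.162],[0,0,0]],[[-0.133,0.0078,0.179],[0,0,0]],[[-0.133,0.0078,0.179],[0,0,0]],[[-0.133,0.0078,0.179],[0,0,0]],[[-0.133,0.0078,0.179],[0,0,0]]]'; python3 -m handwheel '[[[0,0,0],[0,0,0]],[[0,0,0],[0,0,0]],[[0,0,0],[0,0,0]],[[0,0,0],[0,0,0]],[[0,0,0],[0,0,0]],[[0,0,0],[0,0,0]],[[0,0,0],[0,0,0]]]' 0 60
python3 - <<'E'
from h import *
from rig import *
o=observe();T=o['position'];R=o['tool_rot']; print(R[:,2],T-R[:,2]*grasp_offset)
E
```

```text
time_s: 2.35
position: [0.5498, -0.1875, 0.026]
tool_rot: [[-0.018, 1.0, -0.012], [0.789, 0.021, 0.614], [0.614, 0.002, -0.79]]
ft_force: [-0.1, -1.0, -1.1]
grip_width: 0.0856
gripper_force: 0.0
time_s: 3.05
position: [0.5496, -0.1875, 0.0256]
tool_rot: [[-0.017, 1.0, -0.012], [0.789, 0.021, 0.614], [0.614, 0.001, -0.789]]
ft_force: [-1.0, -2.9, 7.0]
grip_width: 0.0597
gripper_force: 64.7
[-0.01219934  0.61413938 -0.78910329] [ 0.54978526 -0.19894489  0.04038315]
```

```bash
cat >> h.py <<'E'
def stand(base_new,axis=(0,0,1)):
    from rig import observe
    import numpy as np
    o=observe(); P,R=o['position'],o['tool_rot']
    g=np.load('pics/g.npz'); # base & axis in tool frame
    b=R@g['b']; a=R@g['a']; t=np.array(axis,float)
    c=np.cross(a,t); n=np.linalg.norm(c); Q=Ro.from_rotvec(c/n*np.arctan2(n,a@t)).as_matrix() if n>1e-6 else np.eye(3)
    Pn=np.array(base_new)-Q@b; Rn=Q@R
    print(np.round(R.T@(Pn-P)/.5,4).tolist(), np.round(Ro.from_matrix(R.T@Rn).as_rotvec()/np.pi,4).tolist(),"TCP",Pn.round(3),"z",Rn[:,2].round(2))
E
python3 - <<'E'
from h import *
from rig import *
o=observe();T=o['position'];R=o['tool_rot']
np.savez('pics/g.npz',b=R.T@(np.array([.549,-.1505,.030])-T),a=R.T@np.array([.007,-1,0.]))
print("lift",R.T@[0,-.06,.13]/.5)
stand([.53,-.335,.08])
E
```

```text
lift [ 0.06503755 -0.00228484 -0.27886358]
[-0.1268, -0.0447, -0.3303] [0.0058, -0.5, 0.004] TCP [ 0.53  -0.339  0.117] z [-0.   -0.79 -0.61]
```

```bash
python3 -m handwheel '[[[0.02,0,-0.1],[0,0,0]],[[0.04,0,-0.18],[0,0,0]],[[0.06,0,-0.27],[0,0,0]],[[0.06,0,-0.27],[0,-0.04,0]],[[-0.127,-0.045,-0.33],[0.0058,-0.5,0.004]],[[-0.127,-0.045,-0.33],[0.0058,-0.5,0.004]],[[-0.127,-0.045,-0.33],[0.0058,-0.5,0.004]],[[-0.127,-0.045,-0.33],[0.0058,-0.5,0.004]],[[-0.127,-0.045,-0.33],[0.0058,-0.5,0.004]],[[-0.127,-0.045,-0.33],[0.0058,-0.5,0.004]]]'; python3 - <<'E'
from h import *
from rig import *
print(observe()['q'].round(1)); stand([.53,-.335,.08])
E
```

```text
time_s: 4.05
position: [0.5302, -0.3387, 0.1163]
tool_rot: [[-0.019, 1.0, -0.004], [0.933, 0.016, -0.361], [-0.36, -0.01, -0.933]]
ft_force: [-0.8, -1.0, -3.9]
grip_width: 0.0591
gripper_force: 66.6
[-36.4  32.3  79.8 -20.4  56.9 -27.9]
[-0.0017, 0.0003, -0.0007] [0.0023, -0.172, 0.001] TCP [ 0.53  -0.339  0.117] z [-0.   -0.79 -0.61]
```

```bash
python3 -m handwheel '[[[-0.0017,0,0],[0.002,-0.172,0.001]],[[-0.0017,0,0],[0.002,-0.172,0.001]],[[-0.0017,0,0],[0.002,-0.172,0.001]],[[-0.0017,0,0],[0.002,-0.172,0.001]],[[-0.0017,0,0],[0.002,-0.172,0.001]],[[-0.0017,0,0],[0.002,-0.172,0.001]],[[-0.0017,0,0],[0.002,-0.172,0.001]]]'; python3 - <<'E'
from h import *
from rig import *
o=observe();print(o['q'].round(1)); stand([.53,-.335,.012])
im,d=get_image("scene"); np.savez("pics/s1.npz",im=im,d=d,**camera_params("scene")); cv2.imwrite("pics/s1.png",im[:,:,::-1])
E
```

```text
time_s: 4.75
position: [0.5302, -0.3405, 0.1168]
tool_rot: [[-0.016, 1.0, -0.002], [0.62, 0.008, -0.785], [-0.785, -0.014, -0.62]]
ft_force: [-0.1, 0.1, -2.6]
grip_width: 0.0594
gripper_force: 66.8
[-27.   35.7  90.5 -67.4  49.3  17.2]
[0.1079, 0.0021, 0.0823] [0.0001, -0.0023, -0.0001] TCP [ 0.53  -0.339  0.049] z [-0.   -0.79 -0.61]
```

View pics/s1.png

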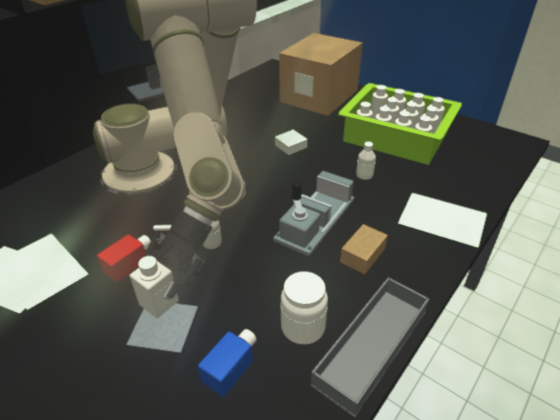

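The scene view shows the bottle held upright at (152,285) above the mat (162,325), with the arm clear of bottle_a at (212,235).

```bash
python3 -m handwheel '[[[0.03,0.0005,0.023],[0,-0.002,0]],[[0.06,0.001,0.045],[0,-0.002,0]],[[0.085,0.001,0.065],[0,-0.002,0]],[[0.1,0.002,0.076],[0,-0.002,0]],[[0.108,0.002,0.082],[0,-0.002,0]],[[0.108,0.002,0.082],[0,-0.002,0]],[[0.108,0.002,0.082],[0,-0.002,0]],[[0.108,0.002,0.082],[0,-0.002,0]]]'; python3 - <<'E'
from h import *
from rig import *
o=observe();print(o['q'].round(1)); stand([.53,-.335,.006]);stand([.53,-.335,.003])
E
```

```text
time_s: 5.6
position: [0.5304, -0.3389, 0.0493]
tool_rot: [[-0.016, 1.0, -0.001], [0.613, 0.009, -0.79], [-0.79, -0.014, -0.613]]
ft_force: [-0.9, 0.2, -4.2]
grip_width: 0.0593
gripper_force: 66.8
[-26.7  42.1  93.  -75.6  46.8  29.1]
[0.0094, 0.0001, 0.0086] [0.0001, 0.0005, -0.0001] TCP [ 0.53  -0.339  0.043] z [-0.   -0.79 -0.61]
[0.0142, 0.0002, 0.0122] [0.0001, 0.0005, -0.0001] TCP [ 0.53  -0.339  0.04 ] z [-0.   -0.79 -0.61]
```

```bash
python3 -m handwheel '[[[0.005,0,0.004],[0,0,0]],[[0.0094,0,0.0075],[0,0,0]],[[0.0094,0,0.0075],[0,0,0]],[[0.0094,0,0.0075],[0,0,0]]]'; python3 -m handwheel '[[[0.0016,0,0.0012],[0,0,0]],[[0.0032,0,0.0024],[0,0,0]],[[0.0032,0,0.0024],[0,0,0]],[[0.0032,0,0.0024],[0,0,0]]]'
```

```text
time_s: 6.0
position: [0.53, -0.3388, 0.0424]
tool_rot: [[-0.017, 1.0, -0.002], [0.613, 0.009, -0.79], [-0.79, -0.015, -0.614]]
ft_force: [0.5, 0.5, -2.2]
grip_width: 0.0595
gripper_force: 66.8
time_s: 6.4
position: [0.5301, -0.3388, 0.0414]
tool_rot: [[-0.017, 1.0, -0.002], [0.612, 0.009, -0.791], [-0.79, -0.014, -0.612]]
ft_force: [-2.7, 4.3, 6.5]
grip_width: 0.0589
gripper_force: 67.6
```

```bash
python3 -m handwheel '[[[0,0,0],[0,0,0]],[[0,0,0],[0,0,0]],[[0,0,0],[0,0,0]],[[0,0,0],[0,0,0]],[[0,0,0],[0,0,0]],[[0,0,0],[0,0,0]]]' 1; python3 -m handwheel '[[[0,0,-0.05],[0,0,0]],[[0,0,-0.12],[0,0,0]],[[0,0,-0.2],[0,0,0]],[[-0.1,0,-0.28],[0,0,0]],[[-0.2,0,-0.35],[0,0,0]],[[-0.2,0,-0.35],[0,0,0]],[[-0.2,0,-0.35],[0,0,0]]]'; python3 - <<'E'
from h import *
from rig import *
o=observe();print(o['q'].round(1)); 
for f in("top","scene"):
    im,d=get_image(f); np.savez(f"pics/{f}2.npz",im=im,d=d,**camera_params(f)); cv2.imwrite(f"pics/{f}2.png",im[:,:,::-1])
    W,im,d=cloud(f"pics/{f}2.npz"); X,Y,Z=np.moveaxis(W,-1,0)
    n=(d>0)&(abs(X-.53)<.06)&(abs(Y+.335)<.06)
    rect(W,n&(Z>.085)&(Z<.105),"shoulder"); rect(W,n&(Z>.115)&(Z<.14),"cap"); rect(W,n&(Z>.02)&(Z<.105),"body")
E
```

```text
time_s: 7.0
position: [0.53, -0.3388, 0.0404]
tool_rot: [[-0.017, 1.0, -0.002], [0.613, 0.009, -0.79], [-0.79, -0.015, -0.613]]
ft_force: [0.2, 1.0, -0.0]
grip_width: 0.0856
gripper_force: 0.0
time_s: 7.7
position: [0.5329, -0.2621, 0.2312]
tool_rot: [[-0.012, 1.0, 0.003], [0.611, 0.009, -0.792], [-0.791, -0.008, -0.611]]
ft_force: [-0.0, 0.4, -0.2]
grip_width: 0.0855
gripper_force: 0.0
[-18.9  25.8  85.8 -57.7  62.2   6.3]
shoulder 297 [ 527.7 -333.2] [59.4 60.7] 1.7 z med/max 98.2 104.8
cap 116 [ 527.1 -333.1] [32.1 31.2] 28.4 z med/max 127.7 136.4
body 411 [ 527.3 -333. ] [60.4 61.2] 1.1 z med/max 96.1 104.8
shoulder 568 [ 530.  -336.1] [61.6 60.7] 0.7 z med/max 97.7 104.9
cap 230 [ 530.4 -335.9] [32.5 33.6] 89.1 z med/max 127.2 131.0
body 1310 [ 530.4 -336. ] [61.4 62. ] 89.8 z med/max 77.0 104.9
```

View pics/scene2.png

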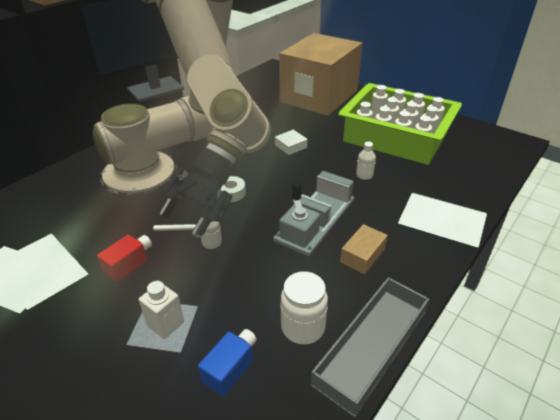

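The scene view shows the bottle standing on the mat at (162,312), released, and nothing else has moved. Next is the top grasp.

```bash
python3 - <<'E'
from h import *
R=toolR(91,0)
print(rel([.529,-.335,.2],R))
E
```

```text
([-0.0183, -0.0055, 0.1712], [-0.0056, 0.2897, -0.0004])
```

```bash
python3 -m handwheel '[[[-0.018,-0.0055,0.05],[-0.0056,0.29,0]],[[-0.018,-0.0055,0.06],[-0.0056,0.29,0]],[[-0.018,-0.0055,0.08],[-0.0056,0.29,0]],[[-0.018,-0.0055,0.12],[-0.0056,0.29,0]],[[-0.018,-0.0055,0.171],[-0.0056,0.29,0]],[[-0.018,-0.0055,0.171],[-0.0056,0.29,0]],[[-0.018,-0.0055,0.171],[-0.0056,0.29,0]],[[-0.018,-0.0055,0.171],[-0.0056,0.29,0]],[[-0.018,-0.0055,0.171],[-0.0056,0.29,0]],[[-0.018,-0.0055,0.171],[-0.0056,0.29,0]]]'; python3 - <<'E'
from h import *
from rig import *
R=toolR(91,0);print(observe()['q'].round(1))
print(rel([.529,-.335,.2],R),rel([.529,-.335,.08],R))
E
```

```text
time_s: 8.8
position: [0.5295, -0.3334, 0.1814]
tool_rot: [[-0.018, 1.0, -0.0], [1.0, 0.018, -0.0], [-0.0, -0.0, -1.0]]
ft_force: [-0.8, 0.1, 0.8]
grip_width: 0.0853
gripper_force: 0.0
[-43.   31.5  66.2  -0.   82.3 -44.1]
([-0.0031, -0.0011, 0.0003], [-0.0, 0.0001, 0.0003]) ([-0.0031, -0.0011, 0.2403], [-0.0, 0.0001, 0.0003])
```

```bash
python3 -m handwheel '[[[-0.003,-0.001,0.06],[0,0,0]],[[-0.003,-0.001,0.12],[0,0,0]],[[-0.003,-0.001,0.17],[0,0,0]],[[-0.003,-0.001,0.21],[0,0,0]],[[-0.003,-0.001,0.23],[0,0,0]],[[-0.003,-0.001,0.24],[0,0,0]],[[-0.003,-0.001,0.24],[0,0,0]],[[-0.003,-0.001,0.24],[0,0,0]]]'; python3 -m handwheel '[[[0,0,0],[0,0,0]],[[0,0,0],[0,0,0]],[[0,0,0],[0,0,0]],[[0,0,0],[0,0,0]],[[0,0,0],[0,0,0]],[[0,0,0],[0,0,0]],[[0,0,0],[0,0,0]]]' 0 60; python3 - <<'E'
from h import *
from rig import *
o=observe();R=o['tool_rot'];T=o['position']
np.savez('pics/g.npz',b=R.T@(np.array([T[0],-.335,.004])-T),a=R.T@np.array([0,0,1.]))
E
python3 -m handwheel '[[[0,0,-0.03],[0,0,0]],[[0,0,-0.1],[0,0,0]],[[0,0,-0.2],[0,0,0]],[[0,0,-0.2],[0,0,0]],[[0,0,-0.2],[0,0,0]]]'
python3 - <<'E'
from h import *
from rig import *
o=observe()
th=np.radians(6); yd=np.array([-np.sin(th),np.cos(th)]); O=np.array([.5762,.2192])
t=O-.012*yd; print("vise target",t)
g=np.load('pics/g.npz'); R=toolR(96); P=np.array([*t,.12])-R@g['b']; print(P)
R0=o['tool_rot']; print((R0.T@(P-o['position'])/.5).round(4),(Ro.from_matrix(R0.T@R).as_rotvec()/np.pi).round(4))
E
```

```text
time_s: 9.6
position: [0.5293, -0.3365, 0.0625]
tool_rot: [[-0.017, 1.0, 0.002], [1.0, 0.017, -0.001], [-0.001, 0.002, -1.0]]
ft_force: [0.2, 0.3, 0.3]
grip_width: 0.0855
gripper_force: 0.0
time_s: 10.3
position: [0.5294, -0.3367, 0.0625]
tool_rot: [[-0.017, 1.0, 0.002], [1.0, 0.017, -0.0], [-0.001, 0.002, -1.0]]
ft_force: [1.3, -0.0, 5.9]
grip_width: 0.0592
gripper_force: 65.1
time_s: 10.8
position: [0.5287, -0.3364, 0.1617]
tool_rot: [[-0.017, 1.0, 0.001], [1.0, 0.017, 0.0], [0.0, 0.001, -1.0]]
ft_force: [0.5, -0.8, -4.0]
grip_width: 0.0593
gripper_force: 66.0
vise target [0.57745434 0.20726574]
[0.5777271  0.20557661 0.17848357]
[ 1.0822  0.1161 -0.0331] [ 0.0003 -0.0001 -0.0281]
```

```bash
python3 -m handwheel '[[[0,0,-0.1],[0,0,0]],[[0,0,-0.2],[0,0,0]],[[0.08,0.01,-0.22],[0,0,-0.004]],[[0.16,0.02,-0.23],[0,0,-0.008]],[[0.25,0.03,-0.23],[0,0,-0.01]],[[0.34,0.04,-0.23],[0,0,-0.014]],[[0.43,0.05,-0.23],[0,0,-0.016]],[[0.52,0.06,-0.23],[0,0,-0.02]],[[0.61,0.07,-0.23],[0,0,-0.024]],[[0.7,0.08,-0.23],[0,0,-0.028]]]'; python3 - <<'E'
from h import *
from rig import *
o=observe(); print(o['q'].round(1))
g=np.load('pics/g.npz'); R=toolR(96); P=np.array([.5775,.2073,.20])-R@g['b']; 
R0=o['tool_rot']; print((R0.T@(P-o['position'])/.5).round(4),(Ro.from_matrix(R0.T@R).as_rotvec()/np.pi).round(4))
E
```

```text
time_s: 11.8
position: [0.5623, 0.016, 0.2745]
tool_rot: [[-0.105, 0.994, -0.004], [0.995, 0.105, 0.002], [0.002, -0.004, -1.0]]
ft_force: [0.2, -0.5, -2.6]
grip_width: 0.0591
gripper_force: 67.6
[-10.5  21.7  67.3   0.   91.2 -16.5]
[0.3739 0.0707 0.0325] [-0.0012 -0.0006  0.0001]
```

```bash
python3 -m handwheel '[[[0.08,0.015,0],[0,0,0]],[[0.16,0.03,0],[0,0,0]],[[0.24,0.045,0],[0,0,0]],[[0.31,0.06,0],[0,0,0]],[[0.35,0.068,0.01],[0,0,0]],[[0.374,0.071,0.032],[-0.001,0,0]],[[0.374,0.071,0.032],[-0.001,0,0]],[[0.374,0.071,0.032],[-0.001,0,0]],[[0.374,0.071,0.032],[-0.001,0,0]]]'; python3 - <<'E'
from h import *
from rig import *
c=camera_params("wrist");im,d=get_image("wrist"); np.savez("pics/w3.npz",im=im,d=d,**c); cv2.imwrite("pics/w3.png",im[:,:,::-1])
W,im,d=cloud("pics/w3.npz"); X,Y,Z=np.moveaxis(W,-1,0)
rect(W,(d>0)&(abs(X-.57)<.08)&(Y>.22)&(Y<.32)&(Z>.065)&(Z<.08),"fixed jaw")
o=observe(); print(o['q'].round(1))
g=np.load('pics/g.npz'); R=toolR(96)
for z in(.2,.03,.017): 
    P=np.array([.5775,.2073,z])-R@g['b']; R0=o['tool_rot']; print((R0.T@(P-o['position'])/.5).round(4),(Ro.from_matrix(R0.T@R).as_rotvec()/np.pi).round(4))
E
```

```text
time_s: 12.7
position: [0.5789, 0.2025, 0.261]
tool_rot: [[-0.103, 0.995, 0.003], [0.995, 0.103, 0.001], [0.0, 0.004, -1.0]]
ft_force: [1.0, 0.4, -3.5]
grip_width: 0.0589
gripper_force: 67.4
fixed jaw 4762 [573. 268.] [100.1  33. ] 6.7 z med/max 73.7 76.9
[ 8.2 27.3 60.4  0.  92.1  2.3]
[ 0.0062 -0.0018  0.0054] [ 0.0013 -0.0002 -0.0005]
[ 0.006  -0.0032  0.3454] [ 0.0013 -0.0002 -0.0005]
[ 0.006  -0.0033  0.3714] [ 0.0013 -0.0002 -0.0005]
```

View pics/w3.png

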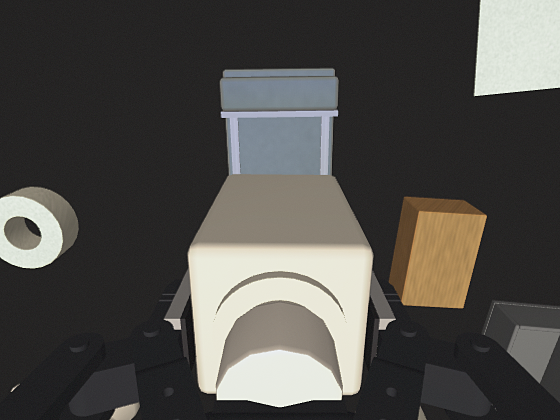

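The wrist view shows the bottle held upright, lined up in x and yaw with the fixed jaw at (280,95) and the bed below it.

```bash
python3 -m handwheel '[[[0.004,-0.002,0.06],[0.001,0,0]],[[0.006,-0.002,0.13],[0.001,0,0]],[[0.006,-0.002,0.2],[0.001,0,0]],[[0.006,-0.002,0.25],[0.001,0,0]],[[0.006,-0.002,0.3],[0.001,0,0]],[[0.006,-0.002,0.33],[0.001,0,0]],[[0.006,-0.002,0.345],[0.001,0,0]],[[0.006,-0.002,0.355],[0.001,0,0]],[[0.006,-0.002,0.355],[0.001,0,0]]]'; python3 - <<'E'
from h import *
from rig import *
o=observe()
g=np.load('pics/g.npz');print(o['position']+o['tool_rot']@g['b'])
E
```

```text
time_s: 13.65
position: [0.5783, 0.2066, 0.0837]
tool_rot: [[-0.104, 0.995, 0.001], [0.995, 0.104, 0.001], [0.001, 0.001, -1.0]]
ft_force: [-0.0, -0.4, -2.5]
grip_width: 0.0593
gripper_force: 67.4
[0.57810958 0.20832382 0.02518356]
```

Base about 10 mm above the bed, no contact; lower until contact.

```bash
python3 -m handwheel '[[[0,0,0.008],[0,0,0]],[[0,0,0.016],[0,0,0]],[[0,0,0.016],[0,0,0]],[[0,0,0.016],[0,0,0]]]';python3 -m handwheel '[[[0,0,0.002],[0,0,0]],[[0,0,0.004],[0,0,0]],[[0,0,0.004],[0,0,0]],[[0,0,0.004],[0,0,0]]]'
```

```text
time_s: 14.05
position: [0.5781, 0.2069, 0.0756]
tool_rot: [[-0.104, 0.995, 0.001], [0.995, 0.104, 0.001], [0.001, 0.001, -1.0]]
ft_force: [-0.1, 0.6, -2.8]
grip_width: 0.0593
gripper_force: 67.5
time_s: 14.45
position: [0.5782, 0.2069, 0.0735]
tool_rot: [[-0.104, 0.995, 0.001], [0.995, 0.104, 0.001], [0.001, 0.001, -1.0]]
ft_force: [-0.5, 0.5, -2.0]
grip_width: 0.0592
gripper_force: 67.3
```

```bash
python3 -m handwheel '[[[0,0,0.0015],[0,0,0]],[[0,0,0.003],[0,0,0]],[[0,0,0.003],[0,0,0]],[[0,0,0.003],[0,0,0]]]'
```

```text
time_s: 14.85
position: [0.5782, 0.2069, 0.0735]
tool_rot: [[-0.104, 0.995, 0.002], [0.995, 0.104, 0.001], [0.001, 0.002, -1.0]]
ft_force: [-2.4, -1.0, 8.9]
grip_width: 0.0591
gripper_force: 68.7
```

```bash
python3 -m handwheel '[[[0,0,0],[0,0,0]],[[0,0,0],[0,0,0]],[[0,0,0],[0,0,0]],[[0,0,0],[0,0,0]],[[0,0,0],[0,0,0]],[[0,0,0],[0,0,0]]]' 1; python3 -m handwheel '[[[0,0,-0.05],[0,0,0]],[[0,0,-0.13],[0,0,0]],[[0,0,-0.22],[0,0,0]],[[-0.08,0,-0.3],[0,0,0]],[[-0.16,0,-0.34],[0,0,0]],[[-0.26,0,-0.34],[0,0,0]],[[-0.36,0,-0.34],[0,0,0]],[[-0.4,0,-0.34],[0,0,0]],[[-0.4,0,-0.34],[0,0,0]]]'; python3 - <<'E'
from h import *
from rig import *
o=observe();print(o['q'].round(1),o['position']); 
th=np.radians(6.2); xd=np.array([np.cos(th),np.sin(th)]);yd=np.array([-np.sin(th),np.cos(th)])
for f in("top","scene","wrist"):
    c=camera_params(f); im,d=get_image(f); np.savez(f"pics/{f}4.npz",im=im,d=d,**c); cv2.imwrite(f"pics/{f}4.png",im[:,:,::-1])
    W,im,d=cloud(f"pics/{f}4.npz"); X,Y,Z=np.moveaxis(W,-1,0); print(f)
    n=(d>0)&(abs(X-.577)<.06)&(abs(Y-.208)<.06)
    rect(W,n&(Z>.098)&(Z<.117),"shoulder"); rect(W,n&(Z>.13)&(Z<.15),"cap")
    rect(W,(d>0)&(abs(X-.557)<.03)&(abs(Y-.1)<.03)&(Z>.138)&(Z<.155),"knob")
    v=(W[...,:2]-[.577,.2203]); a=v@xd; y=v@yd
    j=(d>0)&(abs(a)<.045)&(Z>.066)&(Z<.077); 
    for s,e in(((-.1,-.045),"moving"),((.02,.08),"fixed")):
        m=j&(y>s[0])&(y<s[1]); m.any() and print(e,np.percentile(y[m],[2,50,98]).round(4))
E
```

```text
time_s: 15.45
position: [0.5781, 0.2069, 0.0719]
tool_rot: [[-0.104, 0.995, 0.0], [0.995, 0.104, 0.001], [0.001, 0.0, -1.0]]
ft_force: [-0.0, 0.1, 0.8]
grip_width: 0.0858
gripper_force: 0.0
time_s: 16.35
position: [0.5991, 0.0049, 0.2416]
tool_rot: [[-0.1, 0.995, 0.0], [0.995, 0.1, 0.0], [0.0, 0.0, -1.0]]
ft_force: [0.5, -0.3, -0.4]
grip_width: 0.0855
gripper_force: 0.0
[-10.9  26.5  65.    0.   88.5 -16.6] [0.59908608 0.00488861 0.24155126]
top
shoulder 299 [577. 209.] [60.3 60.1] 5.9 z med/max 109.6 116.9
cap 112 [576.7 208.2] [28.8 30.8] 0.0 z med/max 138.8 148.5
knob 46 [556.8 103.2] [17.4 21.9] 75.9 z med/max 146.6 152.9
moving [-0.0993 -0.0829 -0.0651]
fixed [0.0306 0.0467 0.0633]
scene
shoulder 278 [578.6 205.2] [60.4 62.8] 6.2 z med/max 108.3 117.0
cap 102 [579.9 205.9] [31.5 31.9] 9.8 z med/max 137.9 141.4
knob 56 [559.7  97.2] [20.4 24.9] 36.7 z med/max 144.2 148.6
moving [-0.0997 -0.0838 -0.0656]
fixed [0.0268 0.0411 0.0597]
wrist
shoulder few 0
cap few 0
knob 1350 [560.  101.9] [22.5 23.1] 2.4 z med/max 145.9 148.9
moving [-0.0993 -0.0886 -0.0781]
```

View pics/wrist4.png

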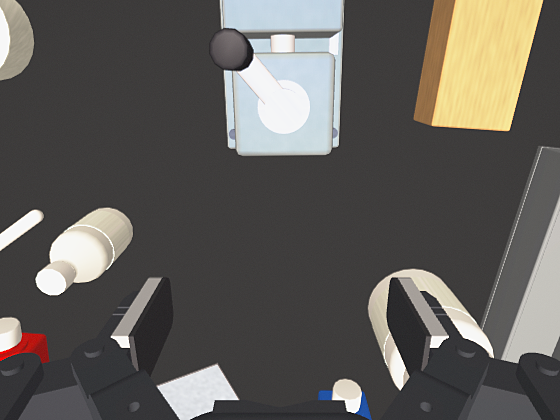

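The wrist view shows the knob at (231,48) and the crank hub at (284,106). The bottle stands in the vise at (0.578, 0.207), so step 2 looks met.

```bash
python3 - <<'E'
from h import *
from rig import *
W,im,d=cloud("pics/wrist4.npz"); X,Y,Z=np.moveaxis(W,-1,0)
print("hub px",W[106,284].round(4))
m=(d>0)&(abs(X-.593)<.04)&(abs(Y-.066)<.04)&(Z>.083)&(Z<.115)
p=(W[m]); h=p[np.hypot(p[:,0]-.5937,p[:,1]-.0662)<.033]; print(len(h),np.percentile(h,[1,50,99],0).round(4))
m2=(d>0)&(abs(X-.593)<.06)&(abs(Y-.066)<.06)&(Z>.072)&(Z<.083); rect(W,m2,"gearbox top")
o=observe(); print(rel([.559,.1015,.2],toolR(96)),rel([.559,.1015,.127],toolR(96)))
E
```

```text
hub px [0.5964 0.0699 0.0988]
2689 [[0.5694 0.0495 0.084 ]
 [0.5926 0.0726 0.0975]
 [0.6148 0.0928 0.1006]]
gearbox top 7583 [593.1  79.5] [ 83.7 103.8] 7.0 z med/max 78.8 82.6
([0.1927, -0.0596, 0.1211], [0.0001, -0.0004, 0.0002]) ([0.1926, -0.0597, 0.2671], [0.0001, -0.0004, 0.0002])
```

```bash
python3 -m handwheel '[[[0.06,-0.02,0.03],[0,0,0]],[[0.12,-0.04,0.06],[0,0,0]],[[0.17,-0.055,0.09],[0,0,0]],[[0.1945,-0.0595,0.12],[0,0,0]],[[0.1945,-0.0595,0.17],[0,0,0]],[[0.1945,-0.0595,0.22],[0,0,0]],[[0.1945,-0.0595,0.255],[0,0,0]],[[0.1945,-0.0595,0.267],[0,0,0]],[[0.1945,-0.0595,0.267],[0,0,0]],[[0.1945,-0.0595,0.267],[0,0,0]]]'; python3 -m handwheel '[[[0,0,0],[0,0,0]],[[0,0,0],[0,0,0]],[[0,0,0],[0,0,0]],[[0,0,0],[0,0,0]],[[0,0,0],[0,0,0]],[[0,0,0],[0,0,0]],[[0,0,0],[0,0,0]],[[0,0,0],[0,0,0]],[[0,0,0],[0,0,0]],[[0,0,0],[0,0,0]]]' 0 25; python3 - <<'E'
from h import *
from rig import *
o=observe(); print(o['q'].round(1),o['position'])
E
```

```text
time_s: 17.5
position: [0.5596, 0.1021, 0.1093]
tool_rot: [[-0.105, 0.994, 0.002], [0.994, 0.105, 0.001], [0.001, 0.002, -1.0]]
ft_force: [0.4, 0.4, -0.0]
grip_width: 0.0853
gripper_force: 0.0
time_s: 18.5
position: [0.5592, 0.1016, 0.1086]
tool_rot: [[-0.104, 0.995, 0.001], [0.995, 0.104, 0.001], [0.001, 0.001, -1.0]]
ft_force: [-3.3, 0.0, 5.2]
grip_width: 0.0233
gripper_force: 26.2
[-1.7 30.2 82.1  0.1 67.7 -7.7] [0.55917234 0.10159231 0.10857823]
```

```bash
cat >> h.py <<'E'
def arc(phi,n,step,r=.05,yaw=96):
    R=toolR(yaw); f=lambda p: r*np.array([np.cos(np.radians(p)),np.sin(np.radians(p)),0])
    print(phi,[(R.T@(f(phi-step*k)-f(phi))/.5).round(3)[:2].tolist() for k in range(1,n+1)])
E
python3 -c "
from h import *
arc(136.7,10,10);arc(36.7,10,10);arc(-63.3,10,10);arc(-163.3,5,10)"
```

```text
136.7 [[0.01, 0.014], [0.018, 0.03], [0.022, 0.047], [0.024, 0.064], [0.023, 0.081], [0.019, 0.098], [0.011, 0.114], [0.002, 0.129], [-0.011, 0.141], [-0.025, 0.151]]
36.7 [[-0.016, 0.008], [-0.032, 0.012], [-0.05, 0.014], [-0.067, 0.013], [-0.084, 0.008], [-0.1, 0.001], [-0.114, -0.009], [-0.127, -0.021], [-0.137, -0.035], [-0.145, -0.051]]
-63.3 [[-0.005, -0.017], [-0.006, -0.034], [-0.005, -0.052], [-0.001, -0.068], [0.006, -0.084], [0.016, -0.099], [0.028, -0.111], [0.042, -0.121], [0.058, -0.129], [0.075, -0.134]]
-163.3 [[0.017, -0.002], [0.035, -0.0], [0.052, 0.004], [0.068, 0.011], [0.082, 0.021]]
```

First 40° to check the forces and the circle's centre.

```bash
python3 -m handwheel '[[[0.01,0.014,0],[0,0,0]],[[0.018,0.03,0],[0,0,0]],[[0.022,0.047,0],[0,0,0]],[[0.024,0.064,0],[0,0,0]],[[0.024,0.064,0],[0,0,0]],[[0.024,0.064,0],[0,0,0]]]'; python3 -m handwheel '[[[-0.001,0.017,0],[0,0,0]],[[-0.005,0.034,0],[0,0,0]],[[-0.013,0.05,0],[0,0,0]],[[-0.022,0.065,0],[0,0,0]],[[-0.035,0.077,0],[0,0,0]],[[-0.049,0.087,0],[0,0,0]],[[-0.049,0.087,0],[0,0,0]],[[-0.049,0.087,0],[0,0,0]]]'
```

```text
time_s: 19.1
position: [0.5909, 0.1172, 0.1086]
tool_rot: [[-0.104, 0.995, 0.003], [0.995, 0.104, 0.001], [0.001, 0.003, -1.0]]
ft_force: [1.6, 2.0, 3.0]
grip_width: 0.0232
gripper_force: 26.2
time_s: 19.9
position: [0.6365, 0.0963, 0.1086]
tool_rot: [[-0.104, 0.995, 0.002], [0.995, 0.104, -0.0], [-0.0, 0.002, -1.0]]
ft_force: [3.0, -1.3, 4.3]
grip_width: 0.0234
gripper_force: 26.2
```

```bash
python3 -m handwheel '[[[-0.016,0.008,0],[0,0,0]],[[-0.032,0.012,0],[0,0,0]],[[-0.05,0.014,0],[0,0,0]],[[-0.067,0.013,0],[0,0,0]],[[-0.084,0.008,0],[0,0,0]],[[-0.1,0.001,0],[0,0,0]],[[-0.114,-0.009,0],[0,0,0]],[[-0.127,-0.021,0],[0,0,0]],[[-0.137,-0.035,0],[0,0,0]],[[-0.145,-0.051,0],[0,0,0]]]'; python3 -m handwheel '[[[-0.005,-0.017,0],[0,0,0]],[[-0.006,-0.034,0],[0,0,0]],[[-0.005,-0.052,0],[0,0,0]],[[-0.001,-0.068,0],[0,0,0]],[[0.006,-0.084,0],[0,0,0]],[[0.016,-0.099,0],[0,0,0]],[[0.028,-0.111,0],[0,0,0]],[[0.042,-0.121,0],[0,0,0]],[[0.058,-0.129,0],[0,0,0]],[[0.075,-0.134,0],[0,0,0]]]'; python3 - <<'E'
from h import *
from rig import *
o=observe(); T=o['position']; print(np.degrees(np.arctan2(T[1]-.0673,T[0]-.5956)),np.hypot(T[1]-.0673,T[0]-.5956),o['ft_force'])
th=np.radians(6.2); xd=np.array([np.cos(th),np.sin(th)]);yd=np.array([-np.sin(th),np.cos(th)])
for f in("top","scene"):
    c=camera_params(f); im,d=get_image(f); np.savez(f"pics/{f}5.npz",im=im,d=d,**c); cv2.imwrite(f"pics/{f}5.png",im[:,:,::-1])
    W,im,d=cloud(f"pics/{f}5.npz"); X,Y,Z=np.moveaxis(W,-1,0)
    rect(W,(d>0)&(abs(X-.577)<.05)&(abs(Y-.22)<.06)&(Z>.098)&(Z<.117),"shoulder")
    v=(W[...,:2]-[.577,.2203]); a=v@xd; y=v@yd; j=(d>0)&(abs(a)<.045)&(Z>.06)&(Z<.077)&(y>-.085)&(y<-.02); j.any() and print(f,"moving",np.percentile(y[j],[2,50,98]).round(4))
E
```

```text
time_s: 20.9
position: [0.6179, 0.0224, 0.1086]
tool_rot: [[-0.104, 0.995, 0.001], [0.995, 0.104, 0.002], [0.002, 0.001, -1.0]]
ft_force: [0.3, 6.3, 5.3]
grip_width: 0.0231
gripper_force: 26.3
time_s: 21.9
position: [0.5479, 0.0522, 0.1086]
tool_rot: [[-0.104, 0.995, 0.003], [0.995, 0.104, -0.0], [-0.0, 0.003, -1.0]]
ft_force: [6.9, -1.6, 2.7]
grip_width: 0.0236
gripper_force: 26.1
-162.42882971137004 0.050015463757915435 [ 6.91069788 -1.61085096  2.68798774]
shoulder 297 [575.7 215.1] [60.2 60.6] 7.0 z med/max 110.1 116.9
top moving [-0.0701 -0.0526 -0.0347]
shoulder 268 [577.4 213.2] [59.3 66. ] 6.2 z med/max 107.9 115.1
scene moving [-0.0733 -0.0585 -0.0321]
```

```bash
python3 -m handwheel '[[[0.017,-0.002,0],[0,0,0]],[[0.035,0,0],[0,0,0]],[[0.052,0.004,0],[0,0,0]],[[0.068,0.011,0],[0,0,0]],[[0.068,0.011,0],[0,0,0]],[[0.068,0.011,0],[0,0,0]]]'; cat > ck.py <<'E'
from h import *
from rig import *
o=observe(); T=o['position']; p=np.arctan2(T[1]-.0673,T[0]-.5956); F=o['ft_force']
print(np.degrees(p),np.hypot(T[1]-.0673,T[0]-.5956),"tang",F[:2]@[np.sin(p),-np.cos(p)],"rad",F[:2]@[np.cos(p),np.sin(p)])
E
python3 ck.py; python3 -c "
from h import *
arc(156.7,6,10);arc(136.7,6,10);arc(116.7,6,10);arc(96.7,6,10);arc(76.7,6,10)"
```

```text
time_s: 22.6
position: [0.5498, 0.0875, 0.1086]
tool_rot: [[-0.105, 0.995, 0.002], [0.995, 0.105, 0.001], [0.001, 0.002, -1.0]]
ft_force: [5.5, 0.8, 5.1]
grip_width: 0.0233
gripper_force: 26.3
156.23514379119771 0.05009589154799876 tang 2.908743356487528 rad -4.737208050636795
156.7 [[0.014, 0.01], [0.027, 0.022], [0.037, 0.036], [0.045, 0.052], [0.049, 0.069], [0.051, 0.086]]
136.7 [[0.01, 0.014], [0.018, 0.03], [0.022, 0.047], [0.024, 0.064], [0.023, 0.081], [0.019, 0.098]]
116.7 [[0.005, 0.017], [0.006, 0.034], [0.005, 0.052], [0.001, 0.068], [-0.006, 0.084], [-0.016, 0.099]]
96.7 [[-0.001, 0.017], [-0.006, 0.034], [-0.013, 0.05], [-0.023, 0.065], [-0.035, 0.077], [-0.049, 0.087]]
76.7 [[-0.007, 0.016], [-0.017, 0.03], [-0.029, 0.043], [-0.043, 0.053], [-0.059, 0.06], [-0.076, 0.065]]
```

```bash
python3 -m handwheel '[[[0.014,0.01,0],[0,0,0]],[[0.027,0.022,0],[0,0,0]],[[0.027,0.022,0],[0,0,0]]]'; python3 ck.py;  python3 -m handwheel '[[[0.01,0.014,0],[0,0,0]],[[0.018,0.03,0],[0,0,0]],[[0.018,0.03,0],[0,0,0]]]'; python3 ck.py; python3 - <<'E'
from h import *
from rig import *
th=np.radians(6.2); yd=np.array([-np.sin(th),np.cos(th)])
for f in("top","scene"):
    c=camera_params(f); im,d=get_image(f); np.savez(f"pics/{f}6.npz",im=im,d=d,**c)
    W,im,d=cloud(f"pics/{f}6.npz"); X,Y,Z=np.moveaxis(W,-1,0)
    rect(W,(d>0)&(abs(X-.577)<.05)&(abs(Y-.22)<.06)&(Z>.098)&(Z<.117),"shoulder")
E
```

```text
time_s: 22.9
position: [0.5592, 0.1018, 0.1086]
tool_rot: [[-0.105, 0.995, 0.001], [0.995, 0.105, 0.0], [-0.0, 0.001, -1.0]]
ft_force: [4.4, -0.8, 6.0]
grip_width: 0.0232
gripper_force: 26.5
136.5320301465265 0.05013154811682347 tang 2.4707279330617804 rad -3.707200176656147
time_s: 23.2
position: [0.5727, 0.112, 0.1085]
tool_rot: [[-0.105, 0.995, -0.0], [0.995, 0.105, -0.0], [-0.0, -0.001, -1.0]]
ft_force: [1.7, -2.7, 7.0]
grip_width: 0.0234
gripper_force: 26.7
117.10083946720259 0.05019666060802688 tang 0.3262962501018083 rad -3.168007211608854
shoulder 178 [574.2 229.5] [60. 43.] 7.1 z med/max 109.8 117.0
shoulder 201 [577.1 219.4] [60.3 64. ] 2.9 z med/max 108.2 115.9
```

```bash
python3 -m handwheel '[[[0.005,0.017,0],[0,0,0]]]'; python3 ck.py; python3 -m handwheel '[[[0.001,0.017,0],[0,0,0]]]'; python3 ck.py;  python3 -m handwheel '[[[-0.001,0.017,0],[0,0,0]]]'; python3 ck.py
```

```text
time_s: 23.4
position: [0.5792, 0.1148, 0.1085]
tool_rot: [[-0.104, 0.995, -0.004], [0.995, 0.104, -0.001], [-0.001, -0.004, -1.0]]
ft_force: [-5.1, -7.5, 9.0]
grip_width: 0.0236
gripper_force: 26.7
109.04680015659389 0.05029429543980741 tang -7.243283989222651 rad -5.426598213884143
time_s: 23.5
position: [0.5875, 0.1168, 0.1084]
tool_rot: [[-0.104, 0.995, -0.005], [0.995, 0.104, 0.0], [0.001, -0.005, -1.0]]
ft_force: [-8.1, -2.6, 11.2]
grip_width: 0.0233
gripper_force: 26.9
99.29414771726505 0.05020657034711698 tang -8.38136977414911 rad -1.299212830261448
time_s: 23.6
position: [0.5958, 0.1176, 0.1084]
tool_rot: [[-0.105, 0.994, -0.005], [0.995, 0.105, 0.001], [0.001, -0.005, -1.0]]
ft_force: [-9.1, -2.0, 11.3]
grip_width: 0.0235
gripper_force: 27.0
89.80870005073294 0.05027421823271592 tang -9.087298893041535 rad -2.056432007703196
```

```bash
python3 - <<'E'
from h import *
from rig import *
for f in("scene",):
    c=camera_params(f); im,d=get_image(f); np.savez(f"pics/{f}7.npz",im=im,d=d,**c)
    W,im,d=cloud(f"pics/{f}7.npz"); X,Y,Z=np.moveaxis(W,-1,0)
    rect(W,(d>0)&(abs(X-.577)<.05)&(abs(Y-.22)<.06)&(Z>.098)&(Z<.117),"shoulder")
    rect(W,(d>0)&(abs(X-.577)<.05)&(abs(Y-.22)<.06)&(Z>.13)&(Z<.145),"cap")
E
python3 ck.py
```

```text
shoulder 100 [588.5 218. ] [36.5 61.7] 5.7 z med/max 107.2 115.9
cap 27 [582.5 226.7] [11.5 25.9] 41.8 z med/max 138.2 140.9
88.46818865948423 0.05021275021795013 tang -5.121678683375306 rad -0.49554881230034387
```

```bash
python3 -m handwheel '[[[-0.003,0.017,0],[0,0,0]]]'; python3 ck.py; python3 -m handwheel '[[[0,0,0],[0,0,0]],[[0,0,0],[0,0,0]],[[0,0,0],[0,0,0]]]'; python3 ck.py
```

```text
time_s: 23.75
position: [0.6038, 0.117, 0.1084]
tool_rot: [[-0.105, 0.994, -0.006], [0.994, 0.105, 0.0], [0.001, -0.006, -1.0]]
ft_force: [-9.1, -2.2, 11.8]
grip_width: 0.0236
gripper_force: 27.0
80.6094479295346 0.05035031543609778 tang -8.580812358384431 rad -3.6866725070131072
time_s: 24.05
position: [0.605, 0.1167, 0.1085]
tool_rot: [[-0.104, 0.995, -0.003], [0.995, 0.104, 0.0], [0.001, -0.003, -1.0]]
ft_force: [-3.5, -1.8, 9.1]
grip_width: 0.0236
gripper_force: 26.8
79.16440794339337 0.05025929897764537 tang -3.075756742781326 rad -2.3904262398534604
```

```bash
python3 -m handwheel '[[[0,0,0],[0,0,0]],[[0,0,0],[0,0,0]],[[0,0,0],[0,0,0]],[[0,0,0],[0,0,0]],[[0,0,0],[0,0,0]],[[0,0,0],[0,0,0]],[[0,0,0],[0,0,0]]]' 1;  python3 -m handwheel '[[[0,0,-0.05],[0,0,0]],[[0,0,-0.1],[0,0,0]],[[0,0,-0.18],[0,0,0]],[[-0.1,0,-0.26],[0,0,0]],[[-0.2,0,-0.26],[0,0,0]],[[-0.25,0,-0.26],[0,0,0]],[[-0.25,0,-0.26],[0,0,0]],[[-0.25,0,-0.26],[0,0,0]]]'; python3 - <<'E'
from h import *
from rig import *
th=np.radians(6.2); xd=np.array([np.cos(th),np.sin(th)]);yd=np.array([-np.sin(th),np.cos(th)])
for f in("wrist","top","scene"):
    c=camera_params(f); im,d=get_image(f); np.savez(f"pics/{f}8.npz",im=im,d=d,**c); cv2.imwrite(f"pics/{f}8.png",im[:,:,::-1])
    W,im,d=cloud(f"pics/{f}8.npz"); X,Y,Z=np.moveaxis(W,-1,0); print(f)
    rect(W,(d>0)&(abs(X-.577)<.05)&(abs(Y-.22)<.06)&(Z>.098)&(Z<.117),"shoulder")
    rect(W,(d>0)&(abs(X-.577)<.05)&(abs(Y-.22)<.06)&(Z>.13)&(Z<.145),"cap")
    k=(d>0)&(np.hypot(X-.5956,Y-.0673)<.07)&(Z>.138)&(Z<.152); r=rect(W,k,"knob"); 
    if r: print(np.degrees(np.arctan2(r[0][1]-67.3,r[0][0]-595.6)))
    v=(W[...,:2]-[.577,.2203]); a=v@xd; y=v@yd; j=(d>0)&(abs(a)<.045)&(Z>.062)&(Z<.077)
    for s,e in(((-.08,-.02),"moving"),((.02,.08),"fixed")):
        m=j&(y>s[0])&(y<s[1]); m.any() and print(e,np.percentile(y[m],[2,50,98]).round(4))
E
```

```text
time_s: 24.75
position: [0.6065, 0.1166, 0.1085]
tool_rot: [[-0.104, 0.995, 0.001], [0.995, 0.104, 0.001], [0.001, 0.001, -1.0]]
ft_force: [-0.2, 0.3, 0.0]
grip_width: 0.0855
gripper_force: 0.0
time_s: 25.55
position: [0.6193, -0.0082, 0.2381]
tool_rot: [[-0.103, 0.995, 0.0], [0.995, 0.103, 0.001], [0.001, 0.0, -1.0]]
ft_force: [-1.0, 0.5, 0.7]
grip_width: 0.0854
gripper_force: 0.0
wrist
shoulder few 0
cap few 0
knob 605 [577.3 106.4] [22.6  9.3] 7.3 z med/max 145.7 148.3
115.05201106282199
top
shoulder 301 [575.1 220.7] [60.5 60.1] 7.2 z med/max 109.4 117.0
cap 108 [575.  220.3] [31.8 30.2] 42.7 z med/max 139.3 145.0
knob 53 [573.1 112.2] [21.7 20.2] 43.2 z med/max 145.7 151.8
116.62260607651135
moving [-0.0618 -0.0452 -0.0295]
fixed [0.0318 0.0479 0.0629]
scene
shoulder 269 [576.5 218.7] [59.9 63.4] 7.8 z med/max 108.4 116.8
cap 102 [577.3 218.5] [30.3 36.1] 10.5 z med/max 137.6 141.7
knob 30 [573.3 105.7] [13.4 25.1] 67.6 z med/max 144.3 147.5
120.1005393190476
moving [-0.0651 -0.0489 -0.0273]
fixed [0.0218 0.0396 0.0615]
```

View pics/scene8.png

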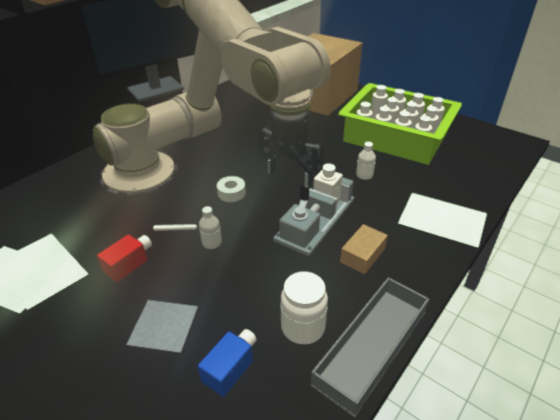

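The scene view shows the bottle upright and clamped in the vise at (328,185), the gripper clear above at (290,150), and the bystanders unmoved. The crank eased back about 37° on letting go. That fits a squeeze of about 55 N settling to its holding limit of 26 N.

```bash
python3 -c "
from rig import *
print(close_job())"
```

```text
the job is handed in; nothing more can be done
None
```

The job is handed in: the bottle was stood on the mat and let go, then stood in the vise and clamped upright against the fixed jaw at an estimated 26 N (not measured directly), with the crank released and nothing else moved; no verdict came back.

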